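# Dial a small-finds safe and draw its drawer

## Robot

A 6-joint arm with a two-finger parallel gripper is mounted at the origin on the work surface; the furniture and walls round the work are solid. World frame = base frame: x ahead of the robot, y to its left, z up, the work surface at z = 0. Lengths are in m, angles in rad, forces in N, time in s.
With the tool pointing down it reaches from about 0.35 to 0.975 m from the base axis. Payload 4.9 kg.
Tool frame: the origin (TCP) lies at the very end of the fingers, on their centre line; the grasp point (between the pads) lies 19 mm behind it; z points along the fingers, y is the line along which they close (so a half turn about z gives the same grasp; the last joint's range is limited). The gripper opens to 85 mm and grips with 20 to 120 N. Pads are 22 mm wide; open, the fingers measure 114 mm over their backs; the gripper's body (76 mm by 85 mm) begins 54 mm behind the grasp point. The pads swing forward as they close: fully open they stand 13 mm farther back than shut.
Start: joints at [1.067, 0.053, 1.613, -0, 1.476, -0.119], TCP at [0.235, 0.579, 0.231] pointing down, gripper open.
Joint ranges: [-3.01, 3.01], [-1.01, 2.22], [0.06, 2.58], [-1.02, 4.17], [0.09, 2.62], [-3.14, 3.14]. Speed limits (rad/s): [2.57, 2.57, 3.14, 3.14, 3.14, 3.14].

## Interface

Orientations are given as a unit quaternion [x, y, z, w].
In Python, from cell import manip gives the robot as it stands. The module is installed in compiled form; this text tells all that it offers.
- The arm moves only by the tool servo_tool, never from a script. Its argument "deltas" is one flat list of numbers, 7 for each row, row after row: the shift along the world's x, y, z as a fraction of full scale, then the turn, a rotation vector about the world's x, y, z as a fraction of full scale, then the closure, from -1 (fully open) to 1 (shut), so that 0 is half open. A call has 1 to 12 rows; each row shifts and turns the commanded pose from where the row before left it; what a row does not reach is not made up. Full scale, the value 1, is 100 mm for a shift and 4 degrees for a turn. A row lasts 1/8 s, in which the tool goes at most 62.5 mm and 10.7 degrees, less where a joint would pass 70% of its speed; a pose out of reach is approached as far as the arm can. A call with a number of a shift or a turn outside -1 to 1 is refused whole. A call with a gripper value outside its range is refused whole. The fingers move at their own pace and stop on an object; "newtons" is the grip in N (left out, the last holds). Time passes only in rows, so rows that do not move let the fingers close. It gives the time, the measured TCP pose, the force, the opening and the grip force at its end, in the units of the state.
- manip.sense(): the state, without advancing time (a new reading comes with each control period).
- manip.grab_frame(name): name is "side" or "top"; returns a dict with "frame" (384x512x3 uint8, blue, green, red), "intrinsics" (3x3 intrinsics, pixels), "T" (4x4, takes a point from camera to world coordinates). Camera axes: x right, y up, looking along -z (the intrinsics and any distortion apply to the point x, -y, -z); pixel columns grow to the right and rows downward; lengths in m; the calibration is good to about 2 mm. A picture is of the moment at which its call begins. There is no depth.
- manip.job_done(): hands the job in; it is judged then, once.
The state is a dict: "time": time; "q": joint angles; "joint_vel": joint speeds; "effort": joint torques, N m; "tcp_pos": TCP position; "eef_rot": TCP orientation; "ft_force": force on the tool from outside, world axes, zero at the start; "torque": the same for the moment, N m; "opening": finger opening in m; "grasp_force": force on a finger pad.
Only numpy, scipy, OpenCV 4.12 (cv2) and the standard library are available. Lean on these libraries where they do the work, as an engineer would, in place of code of your own. Each camera call takes 0.05 s, during which the arm holds its last target. There are 200 camera calls.

## Task

Open the small-finds safe: roll its three number wheels to the code 4-7-2 (left, middle, right as you read the digits), each wheel clicked squarely home on its digit, then draw the drawer out by its brass knob until it is fully open. Touch the wheels slowly and press them only lightly, keep the bronze cup inside the drawer upright, and leave the glass and the other finds round the safe where they are.

Things in the scene. Friction and masses are not known exactly. Their poses are not given: they have to be found in the camera images.
- finds_safe: Grey steel box fixed to the table, 184 (x) by 110 (y) by 58 mm high, with a black lock housing on it (128 by 60 mm, its centre 20 mm toward +x, top 84 mm above the table). Origin: on the table under the box's centre. The drawer comes out at its -x end; z is up. Three number wheels stand in a row along its x axis; seen from its +y side the digits are upright, with the drawer end at the right.
- wheel_left (a joint): Left number wheel (farthest from the knob), rad, turning endlessly about the safe's x axis. Digit n is on top at the red line at n x 0.628, plus or minus whole turns; the code digit 4 at 2.513. Growing values roll its top toward the safe's -y. Spring clicks: rolled over 0.314 rad it drops into the next digit by itself; turning takes about 0.05 N m.
- wheel_middle (a joint): Middle number wheel (the middle one), rad, turning endlessly about the safe's x axis. Digit n is on top at the red line at n x 0.628, plus or minus whole turns; the code digit 7 at 4.398. Growing values roll its top toward the safe's -y. Spring clicks: rolled over 0.314 rad it drops into the next digit by itself; turning takes about 0.05 N m.
- wheel_right (a joint): Right number wheel (nearest the knob), rad, turning endlessly about the safe's x axis. Digit n is on top at the red line at n x 0.628, plus or minus whole turns; the code digit 2 at 1.257. Growing values roll its top toward the safe's -y. Spring clicks: rolled over 0.314 rad it drops into the next digit by itself; turning takes about 0.05 N m.
- drum_left: Ivory rim of the left wheel: hard smooth drum, 40 mm diameter, 14 mm wide, black digits, on an axle along the safe's x axis 72 mm above the table. Origin: on the axle, mid-width; it turns with the wheel. Its top stands 8 mm out of the housing; touch it slowly (15 mm/s or less) with a shut fingertip, press 8 to 15 N and stroke along the safe's y axis. Over 35 N, or a knock, harms it.
- drum_middle: Ivory rim of the middle wheel: hard smooth drum, 40 mm diameter, 14 mm wide, black digits, on an axle along the safe's x axis 72 mm above the table. Origin: on the axle, mid-width; it turns with the wheel. Its top stands 8 mm out of the housing; touch it slowly (15 mm/s or less) with a shut fingertip, press 8 to 15 N and stroke along the safe's y axis. Over 35 N, or a knock, harms it.
- drum_right: Ivory rim of the right wheel: hard smooth drum, 40 mm diameter, 14 mm wide, black digits, on an axle along the safe's x axis 72 mm above the table. Origin: on the axle, mid-width; it turns with the wheel. Its top stands 8 mm out of the housing; touch it slowly (15 mm/s or less) with a shut fingertip, press 8 to 15 N and stroke along the safe's y axis. Over 35 N, or a knock, harms it.
- left_wheel_top (a point): The topmost point of the left number wheel, 92 mm above the table, on the safe's centre line; it does not turn with the wheel. Wheels are 32 mm apart. Measured heights can be 2 to 3 mm off: come down slowly from above and find the top by touch.
- middle_wheel_top (a point): The topmost point of the middle number wheel, 92 mm above the table, on the safe's centre line; it does not turn with the wheel. Wheels are 32 mm apart. Measured heights can be 2 to 3 mm off: come down slowly from above and find the top by touch.
- right_wheel_top (a point): The topmost point of the right number wheel, 92 mm above the table, on the safe's centre line; it does not turn with the wheel. Wheels are 32 mm apart. Measured heights can be 2 to 3 mm off: come down slowly from above and find the top by touch.
- drawer (a joint): How far the drawer is drawn out, m, 0 (shut) to 0.070 (fully open, at its stop). It slides to the safe's -x with about 2 N of friction. A bar on it has a stud for every wheel that can pass only where that wheel stands at its code digit; otherwise it is stopped after about 3 mm.
- drawer_knob (a point): The middle of the brass knob's head, 32 mm above the table and 25 mm out from the drawer front; it moves with the drawer. The head is 21 mm in diameter and 14 mm long along the safe's x axis, on a 9 mm neck; grip it from above across the safe's y axis.
- bronze_cup: Small dark bronze cup on three feet, 57 mm wide and 31 mm high, standing loose on the felt of the drawer behind the drawer front (out of sight until the drawer opens). Origin: centre of its underside; z up when it is upright.
- erlenmeyer: Clear conical glass flask, 74 mm wide and 129 mm high, standing loose to the left of the safe. Origin: centre of its underside.
- amber_vial: Brown glass vial with white cap, 38 mm wide and 67 mm high, standing loose on the table. Origin: centre of its underside.
- ring_foot: Broken glass ring foot, 60 mm wide and 22 mm high, lying loose on the robot's side of the safe. Origin: centre of its underside.
- bracelet: Open dark bronze bracelet, 58 by 63 by 9 mm, lying loose on the table, farther from the robot than the drawer knob. Origin: centre of its underside.

How it is judged:
By the outcome, as a careful person would: the job done as asked, in the order asked, and still so for the second after the job is handed in, with the robot touching nothing.
It also fails if it takes over 72 s, if anything falls off the work surface, if the arm or the gripper's body presses on something with over 40 N, if the wrist force passes 120 N, or if a joint passes its speed limit or range.

## Working session

There is one attempt and no reset: what is moved stays moved. The work goes in short steps, Python scripts to look and compute and a tool call to move; the robot and the scene stay as the last step left them, time stands still between calls to the robot, and variables do not carry over. Pictures are saved under pics/ and viewed, at most 10 in all, crops included, and the job is handed in when it is done.

Besides the shell and the picture viewer there is one more tool, called after "Call:" as name(argument=value, ...), one argument or row to a line, values as JSON. servo_tool: Moves the arm, as the interface text tells. Its arguments: {"type":"object","properties":{"deltas":{"type":"array"},"newtons":{"type":"number"}},"required":["deltas"]}

```bash
mkdir -p pics
cat > h.py <<'E'
from cell import manip
import cv2, numpy as np
def grab(n,f=None):
    d=manip.grab_frame(n)
    if f: cv2.imwrite('pics/'+f,d['frame'])
    return d
def ray(d,u,v):
    K=np.array(d['intrinsics']);T=np.array(d['T'])
    p=np.linalg.inv(K)@[u,v,1]; r=T[:3,:3]@[p[0],-p[1],-p[2]]
    return T[:3,3],r/np.linalg.norm(r)
def onz(d,u,v,z):
    o,r=ray(d,u,v); return o+r*(z-o[2])/r[2]
def proj(d,P):
    K=np.array(d['intrinsics']);T=np.array(d['T'])
    c=T[:3,:3].T@(np.array(P)-T[:3,3]); p=K@[c[0],-c[1],-c[2]]; return p[:2]/p[2]
E
python3 - <<'E'
from h import *
s=manip.sense();print(s)
for n in('side','top'):
    d=grab(n,n+'0.png');print(n,{k:(v if k!='frame' else 0) for k,v in d.items()})
a=cv2.imread('pics/side0.png');b=cv2.imread('pics/top0.png')
E
```

```text
{'time': 0.0, 'q': array([ 1.06695361e+00,  5.33444378e-02,  1.61428350e+00, -1.28325883e-05,
        1.47598609e+00, -1.19030273e-01]), 'joint_vel': array([ 8.21990748e-04,  6.84379730e-05,  1.04356803e-03,  1.03176245e-03,
       -1.21420913e-03, -5.45056632e-04]), 'effort': array([ 1.16829406e-04, -3.93687022e+01, -3.70172346e+01, -1.48331828e-04,
        7.25083562e-03,  2.38424337e-05]), 'tcp_pos': array([0.23433727, 0.57874233, 0.23007699]), 'eef_rot': array([ 1.91220567e-01,  9.81546572e-01, -9.64023334e-04, -3.03621173e-04]), 'ft_force': array([ 0.17254733, -0.43632957, -1.06836147]), 'torque': array([ 0.01285241, -0.02769322, -0.05488911]), 'grasp_force': 0.0, 'opening': 0.08514973419052435}
side {'frame': 0, 'intrinsics': array([[354.50667961,   0.        , 258.1536549 ],
       [  0.        , 354.50667961, 191.7905773 ],
       [  0.        ,   0.        ,   1.        ]]), 'T': array([[ 0.97166059,  0.13737321, -0.19236501,  0.38502828],
       [-0.23571726,  0.50218475, -0.83201433, -0.66061428],
       [-0.0176937 ,  0.85377929,  0.52033436,  0.53214708],
       [ 0.        ,  0.        ,  0.        ,  1.        ]])}
top {'frame': 0, 'intrinsics': array([[441.07092569,   0.        , 261.62481988],
       [  0.        , 441.07092569, 188.33720216],
       [  0.        ,   0.        ,   1.        ]]), 'T': array([[-8.76325289e-03,  9.91538942e-01, -1.29513445e-01,
         3.68352415e-01],
       [-9.99961566e-01, -8.65474193e-03,  1.40064555e-03,
         5.32424579e-02],
       [ 2.67889166e-04,  1.29520741e-01,  9.91576677e-01,
         1.25731519e+00],
       [ 0.00000000e+00,  0.00000000e+00,  0.00000000e+00,
         1.00000000e+00]])}
```

View pics/top0.png

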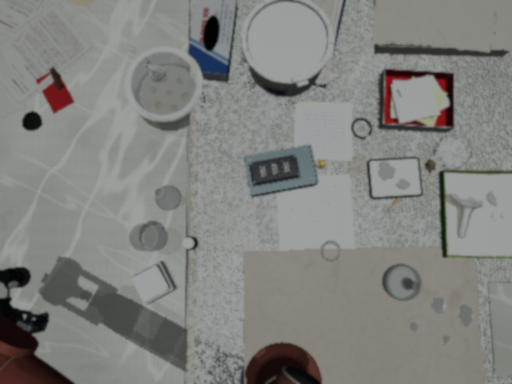

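View pics/side0.png

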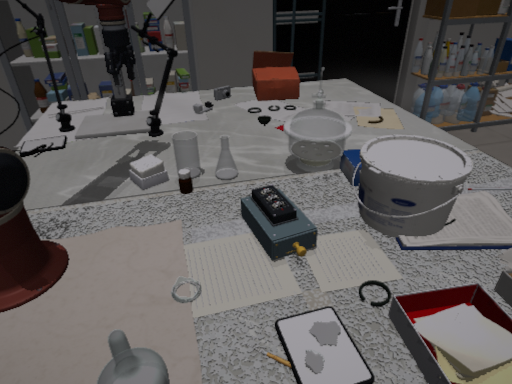

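The top view shows the safe at about (281,170), with the knob at (321,163), the ring foot at (330,250), the bracelet at (361,128), the flask at (168,197) and the vial at (190,243). Next I'll measure it more closely.

Run:
```python
from h import *
d=grab('top');s=grab('side')
a=cv2.resize(d['frame'][140:200,240:335],None,fx=8,fy=8,interpolation=cv2.INTER_CUBIC)[:,:760]
cv2.imwrite('pics/tc.png',a)
b=cv2.resize(s['frame'][180:260,235:320],None,fx=7,fy=7,interpolation=cv2.INTER_CUBIC)
cv2.imwrite('pics/sc.png',b)
hsv=cv2.cvtColor(d['frame'],cv2.COLOR_BGR2HSV)
sub=np.zeros(hsv.shape[:2],np.uint8);sub[140:200,240:330]=1
k=cv2.inRange(hsv,(15,110,60),(32,255,255))*sub
print('knob top',cv2.moments(k,True)['m00'],np.argwhere(k)[:,::-1].mean(0) if k.any() else 0)
for n,mx in(('safe',((80,50,40),(115,255,255))),('black',((0,0,0),(180,255,60)))):
    m=cv2.inRange(hsv,*mx)*sub
    c=max(cv2.findContours(m,0,2)[0],key=cv2.contourArea);print(n,cv2.minAreaRect(c),cv2.boxPoints(cv2.minAreaRect(c)).tolist())
h2=cv2.cvtColor(s['frame'],cv2.COLOR_BGR2HSV);k=cv2.inRange(h2[235:262,285:312],(12,120,80),(32,255,255))
print('knob side',np.argwhere(k)[:,::-1].mean(0)+[285,235],k.sum()/255)
```

```text
knob top 25.0 [320.68 163.24]Traceback (most recent call last):
  File "<stdin>", line 13, in <module>
ValueError: max() iterable argument is empty
```

View pics/tc.png

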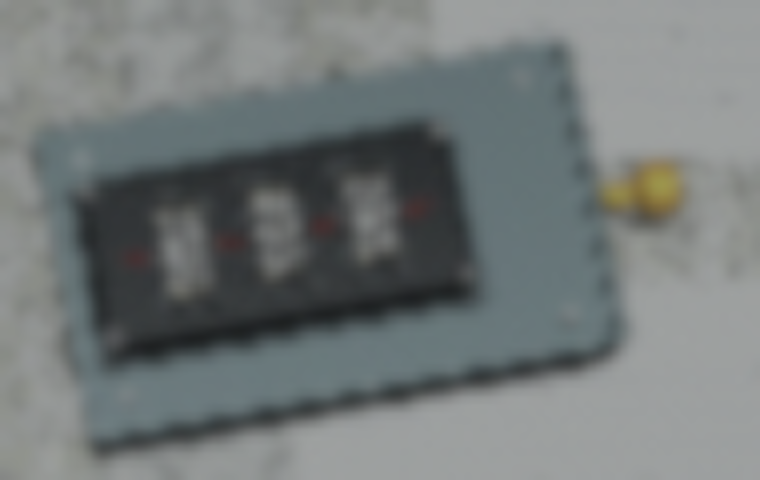

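View pics/sc.png

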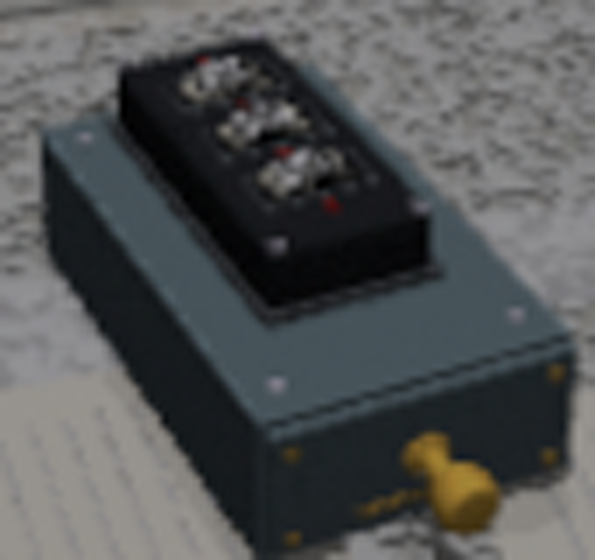

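The crops show the four red marks along the wheel axis at (257.1,172.2) to (292.2,166.0) in the full top image. The digits are barely resolved. I'll fit the pose and average frames into rectified digit views.

```bash
cat > rect.py <<'E'
from h import *
import sys
def pose():
    pass
def rectify(d,fr,ctr,ex,ey,dz,hx=52,hy=17,s=7):
    # orthographic unrolled-top view of wheels: rows along safe +y downwards? up=-y side
    xs=np.arange(hx,-hx,-1/s);ys=np.arange(-hy,hy,1/s)   # cols: +x left->-x right ; rows: far(-y) top
    mx=np.zeros((len(ys),len(xs)),np.float32);my=mx.copy()
    K=np.array(d['intrinsics']);T=np.array(d['T'])
    X,Y=np.meshgrid(xs,ys);Z=np.sqrt(np.maximum(400-Y**2,0))-20
    P=ctr+X[...,None]/1e3*ex+Y[...,None]/1e3*ey+Z[...,None]/1e3*np.array([0,0,1])
    c=(P-T[:3,3])@T[:3,:3]
    u=K[0,0]*c[...,0]/-c[...,2]+K[0,2];v=K[1,1]*-c[...,1]/-c[...,2]+K[1,2]
    return cv2.remap(fr,u.astype(np.float32),v.astype(np.float32),cv2.INTER_LANCZOS4)
E
python3 - <<'E'
from rect import *
out=[]
for n,roi in(('top',(240,140,95,60)),('side',(235,180,85,80))):
    fs=[];
    for i in range(8): d=grab(n);fs.append(d['frame'].astype(np.float32))
    print(n,'noise',np.std(fs,0).mean())
    f=np.mean(fs,0);np.save(n+'.npy',f)
    x,y,w,h=roi;g=f[y:y+h,x:x+w]
    r=np.clip(g[...,2]-np.maximum(g[...,0],g[...,1])*1.25,0,None);r[r<8]=0
    if n=='side':r[40:]=0
    nb,lab=cv2.connectedComponents((r>0).astype(np.uint8))
    for k in range(1,nb):
        m=lab==k;wt=r*m;yy,xx=np.mgrid[:h,:w]
        u,v=(xx*wt).sum()/wt.sum()+x,(yy*wt).sum()/wt.sum()+y
        if m.sum()>1: print(m.sum(),round(u,2),round(v,2),onz(d,u,v,.0845).round(4))
    hsv=cv2.cvtColor(np.clip(g,0,255).astype(np.uint8),cv2.COLOR_BGR2HSV)
    m=cv2.inRange(hsv,(14,100,60),(34,255,255));p=np.argwhere(m)[:,::-1]+[x,y]
    if n=='top': p=p[p[:,0]>317.5]
    print('brass',len(p),p.mean(0),onz(d,*p.mean(0),.032).round(4))
E
```

```text
top noise 0.3812758
brass 30 [321.1        163.33333333] [ 0.5981 -0.117   0.032 ]
side noise 0.43785146
2 263.46 188.0 [0.5674 0.0692 0.0845]
4 275.12 201.11 [0.5788 0.0043 0.0845]
6 281.92 208.74 [ 0.5848 -0.03    0.0845]
brass 127 [298.73228346 248.61417323] [ 0.5987 -0.1109  0.032 ]
```

Run:
```python
from rect import *
d=grab('top');s=grab('side')
R=[]
for u,v in((257.1,172.2),(268.9,170.1),(280.4,168),(292.2,166)):
    p=onz(d,u-.06*0,v,.0845);R.append(p)
R=np.array(R);print(R.round(4))
mid=R.mean(0);k=onz(d,321.1,163.33,.036);k2=onz(s,298.0,249,.032);print('mid',mid,'knob',k,k2,np.linalg.norm(mid[:2]-k[:2]))
ex=R[0]-R[3];print('spacing',np.linalg.norm(ex)/3,'axis ang',np.degrees(np.arctan2(ex[1],ex[0])),'knob ang',np.degrees(np.arctan2(*(mid-k)[[1,0]])))
ms=np.array([[.5674,.0692],[.5788,.0043],[.5848,-.03]]);e=ms[0]-ms[2];print('side ang',np.degrees(np.arctan2(e[1],e[0])))
a=np.arctan2(*(mid-k)[[1,0]]);ex=np.array([np.cos(a),np.sin(a),0]);ey=np.array([-ex[1],ex[0],0])
ctr=np.array([mid[0],mid[1],.092])
T=rectify(d,np.load('top.npy'),ctr,ex,ey,0);S=rectify(s,np.load('side.npy'),ctr,ex,ey,0)
st=lambda A:np.clip((A-30)*1.3,0,255)
cv2.imwrite('pics/dig0.png',st(np.vstack([T,S])))
np.save('pose.npy',np.vstack([ctr,ex,ey]))
```

```text
[[ 5.655e-01  6.340e-02  8.450e-02]
 [ 5.710e-01  3.150e-02  8.450e-02]
 [ 5.764e-01  4.000e-04  8.450e-02]
 [ 5.816e-01 -3.150e-02  8.450e-02]]
mid [0.57362535 0.01597434 0.0845    ] knob [ 0.59736348 -0.1164278   0.036     ] [ 0.59673156 -0.11169193  0.032     ] 0.13451329568025144
spacing 0.032079049570715765 axis ang 99.65092463003892 knob ang 100.16445979131657
side ang 99.94866059847625[ WARN:0@0.960] global loadsave.cpp:1063 imwrite_ Unsupported depth image for selected encoder is fallbacked to CV_8U.
```

View pics/dig0.png

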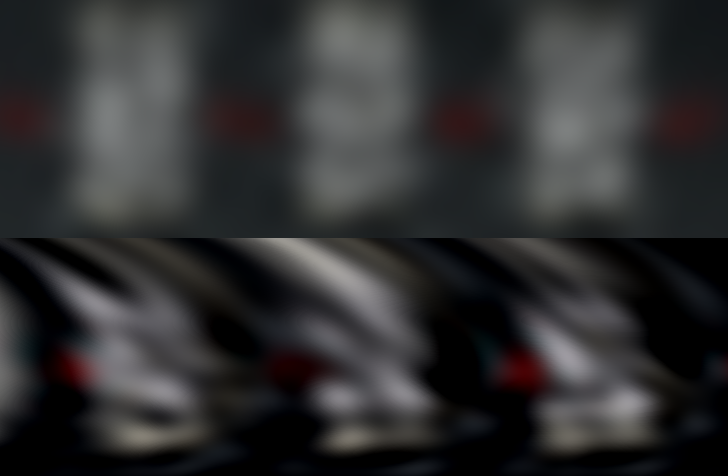

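The rectified view shows the wheel centres line up with the red marks, but the digits are blurry. I'll unroll the drums and stretch the contrast.

```bash
cat > unroll.py <<'E'
from h import *
def unroll(d,fr,ctr,ex,ey,off,s=8,hw=7.5,arc=22):
    xs=np.arange(hw,-hw,-1/s);th=np.arange(-arc,arc,1/s)/20
    X,TH=np.meshgrid(xs,th)
    P=ctr+(X[...,None]+off)/1e3*ex+20e-3*np.sin(TH)[...,None]*ey+.02*(np.cos(TH)-1)[...,None]*np.array([0,0,1])
    K=np.array(d['intrinsics']);T=np.array(d['T'])
    c=(P-T[:3,3])@T[:3,:3]
    u=K[0,0]*c[...,0]/-c[...,2]+K[0,2];v=K[1,1]*-c[...,1]/-c[...,2]+K[1,2]
    return cv2.remap(fr,u.astype(np.float32),v.astype(np.float32),cv2.INTER_CUBIC)
SH=np.array([.0022,.0055,0])
def strip(d,ft,s,fs):
    ctr,ex,ey=np.load('pose.npy');o=[]
    for off in(32,0,-32):
        for dd,f,c in((d,ft,ctr),(s,fs,ctr+SH)):
            g=unroll(dd,f.astype(np.float32),c,ex,ey,off).mean(2)
            m=g-cv2.GaussianBlur(g,(0,0),60)*.8
            core=m[60:-60];lo,hi=np.percentile(core,[1,99]);m=np.clip((m-lo)/(hi-lo)*255,0,255)
            m[[m.shape[0]//2],:6]=255;m[:,-2:]=0;o.append(m)
    return np.hstack(o).astype(np.uint8)
E
python3 - <<'E'
from unroll import *
d=grab('top');s=grab('side')
ctr,ex,ey=np.load('pose.npy')
a=np.radians(99.9);ex=np.array([np.cos(a),np.sin(a),0]);ey=np.array([-ex[1],ex[0],0]);np.save('pose.npy',np.vstack([ctr,ex,ey]))
cv2.imwrite('pics/dig1.png',strip(d,np.load('top.npy'),s,np.load('side.npy')))
f=np.load('top.npy').mean(2)
for o in(32,0,-32):
    u,v=proj(d,ctr+o/1e3*ex);print(o,u.round(2),v.round(2));u0,v0=int(round(u)),int(round(v))
    print(f[v0-6:v0+7,u0-3:u0+4].astype(int))
E
```

```text
32 263.0 170.72
[[ 65  64  63  68  69  66  59]
 [ 84  81  82  90  85  73  60]
 [ 97  95  96 103  98  78  60]
 [ 92  98  99 109 109  87  62]
 [ 93 107 106 111 113  92  67]
 [101 121 117 108 107  90  69]
 [100 124 121 110 106  92  73]
 [ 95 119 121 112 106  94  75]
 [ 84 107 115 111 104  94  77]
 [ 76 100 109 109 101  95  81]
 [ 78 102 109 102  92  88  77]
 [ 74  92 101  93  79  73  66]
 [ 68  72  75  72  64  58  56]]
0 274.74 168.59
[[ 77  78  75  74  64  51  48]
 [102 107 102  99  83  61  52]
 [113 120 115 113  96  72  57]
 [102 109 109 109  98  78  60]
 [ 92 100 100 104 104  86  63]
 [100 109 107 107 107  88  64]
 [100 112 112 107 101  83  64]
 [ 86 102 104 100  96  85  72]
 [ 81 100 101 100  99  91  77]
 [ 84 105 110 106  96  84  70]
 [ 75  98 107  97  81  70  61]
 [ 65  82  86  74  60  57  58]
 [ 59  65  64  58  54  53  56]]
-32 286.47 166.47
[[ 58  53  50  51  54  55  51]
 [ 64  63  61  63  67  63  53]
 [ 81  85  84  84  87  75  57]
 [ 92  99  98 100 100  84  62]
 [ 89  99 103 106 101  86  67]
 [ 81  99 108 109 104  96  79]
 [ 80 103 116 115 109 103  84]
 [ 78 105 125 123 110  98  77]
 [ 70  97 118 116 107  99  81]
 [ 66  88 105 106 108 111  91]
 [ 68  87 105 106 107 108  90]
 [ 70  85 103  98  88  85  77]
 [ 65  75  86  77  63  59  61]]
```

View pics/dig1.png

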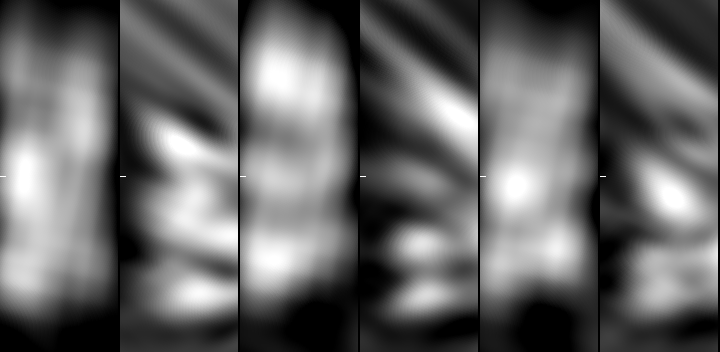

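The unrolled digits are still ambiguous. Rolling a wheel and comparing frames will settle them, so I'll move over the left wheel now with the tool's y axis along the safe's y axis.

Call:
servo_tool(
  deltas=[0.2225,-0.354,0,0,0,-0.967,1,0.2225,-0.354,0,0,0,-0.967,1,0.2225,-0.354,0,0,0,-0.967,1,0.2225,-0.354,0,0,0,-0.967,1,0.2225,-0.354,0,0,0,-0.967,1,0.2225,-0.354,0,0,0,-0.967,1,0.2225,-0.354,0,0,0,-0.967,1,0.2225,-0.354,0,0,0,-0.967,1,0.2225,-0.354,0,0,0,-0.967,1,0.2225,-0.354,0,0,0,-0.967,1,0.2225,-0.354,0,0,0,-0.967,1,0.2225,-0.354,0,0,0,-0.967,1],
  newtons=40,
)

```text
time: 2.7
tcp_pos: [0.5022, 0.1532, 0.2315]
eef_rot: [0.564, 0.826, 0.0, 0.0]
ft_force: [0.5, 1.0, -0.8]
opening: -0.0001
grasp_force: 0.0
```

Call:
servo_tool(
  deltas=[0.2225,-0.354,-0.3,0,0,-0.967,1,0.2225,-0.354,-0.3,0,0,-0.967,1,0.2225,-0.354,-0.3,0,0,-0.967,1,0,0,-0.15,0,0,0,1,0,0,-0.05,0,0,0,1],
)

```text
time: 3.32
tcp_pos: [0.5675, 0.0486, 0.1201]
eef_rot: [0.643, 0.766, -0.001, -0.001]
ft_force: [-0.6, -0.0, -0.6]
opening: 0.0002
grasp_force: 0.0
```

Run:
```python
from unroll import *
s=manip.sense();print(s['time'],s['tcp_pos'],s['eef_rot'],s['ft_force'],s['opening'])
q=s['eef_rot'];from scipy.spatial.transform import Rotation as R;M=R.from_quat(q).as_matrix();print(M[:,1],M[:,2],np.degrees(np.arctan2(M[1,1],M[0,1])))
d=grab('side');o=cv2.resize(d['frame'][130:260,200:340],None,fx=4,fy=4,interpolation=cv2.INTER_CUBIC);cv2.imwrite('pics/s1.png',o)
```

```text
3.325 [0.56745362 0.04863131 0.12009686] [ 6.43152736e-01  7.65737005e-01 -5.29132171e-04 -1.05655359e-03] [-0.57874088 -0.02747189 -0.62092034] 0.00020117468054419338
[ 0.98497058  0.17270856 -0.0021694 ] [-2.29870997e-03  5.48698499e-04 -9.99997207e-01] 9.945361327340212
```

View pics/s1.png

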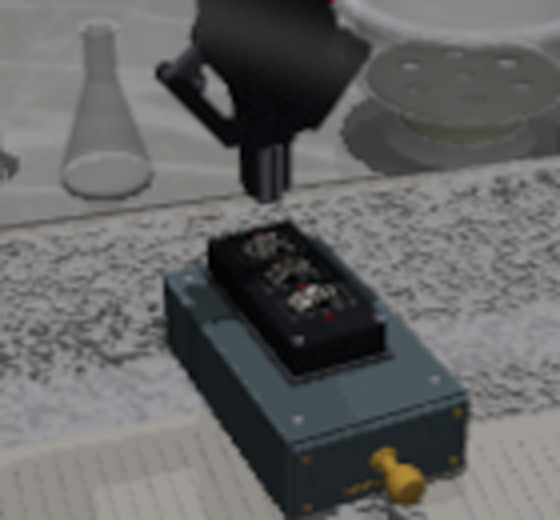

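The side view shows the shut fingertip just above the left wheel, and tracking is accurate. I'll come down slowly to find contact, offset 6 mm toward the robot.

Call:
servo_tool(
  deltas=[-0.03,-0.005,-0.1,0,0,0,1,-0.03,-0.005,-0.09,0,0,0,1,0,0,-0.03,0,0,0,1,0,0,-0.015,0,0,0,1,0,0,-0.01,0,0,0,1,0,0,-0.01,0,0,0,1],
)

```text
time: 4.12
tcp_pos: [0.5626, 0.0472, 0.0961]
eef_rot: [0.643, 0.766, 0.0, 0.0]
ft_force: [-1.1, 0.1, 0.5]
opening: 0.0002
grasp_force: 0.0
```

Call:
servo_tool(
  deltas=[0,0,-0.015,0,0,0,1,0,0,-0.015,0,0,0,1],
)

```text
time: 4.38
tcp_pos: [0.5624, 0.0473, 0.0928]
eef_rot: [0.643, 0.766, 0.0, 0.0]
ft_force: [0.3, 0.6, -0.9]
opening: -0.0003
grasp_force: 0.0
```

Call:
servo_tool(
  deltas=[0,0,-0.01,0,0,0,1],
)

```text
time: 4.5
tcp_pos: [0.5624, 0.0473, 0.0919]
eef_rot: [0.643, 0.766, 0.0, 0.0]
ft_force: [-0.4, -0.2, 3.6]
opening: 0.0001
grasp_force: 1.9
```

Call:
servo_tool(
  deltas=[0,0,-0.008,0,0,0,1],
)

```text
time: 4.62
tcp_pos: [0.5627, 0.0473, 0.0918]
eef_rot: [0.643, 0.766, 0.0, 0.0]
ft_force: [-2.4, -0.1, 6.2]
opening: 0.0001
grasp_force: 3.1
```

Call:
servo_tool(
  deltas=[0,0,-0.014,0,0,0,1,0,0,0,0,0,0,1],
)

```text
time: 4.88
tcp_pos: [0.5635, 0.0474, 0.0918]
eef_rot: [0.643, 0.766, 0.001, 0.001]
ft_force: [-3.3, 0.9, 9.5]
opening: 0.0004
grasp_force: 4.4
```

Call:
servo_tool(
  deltas=[0.02,0.0035,0,0,0,0,1,0.02,0.0035,0,0,0,0,1,0.02,0.0035,0,0,0,0,1],
)

```text
time: 5.25
tcp_pos: [0.5702, 0.0486, 0.0919]
eef_rot: [0.643, 0.766, 0.002, 0.001]
ft_force: [0.3, 1.1, 6.9]
opening: 0.0002
grasp_force: 3.5
```

Call:
servo_tool(
  deltas=[0.02,0.0035,0,0,0,0,1,0.02,0.0035,0,0,0,0,1,0.02,0.0035,0,0,0,0,1],
)

```text
time: 5.62
tcp_pos: [0.5757, 0.0495, 0.0918]
eef_rot: [0.643, 0.766, 0.001, 0.001]
ft_force: [-2.9, 1.3, 8.5]
opening: -0.0001
grasp_force: 4.4
```

The tangential force built up and released, which suggests one click. I'll lift, step aside and look.

Call:
servo_tool(
  deltas=[0,0,0.15,0,0,0,1,0,0.4,0.15,0,0,0,1,0,0.5,0.05,0,0,0,1,0,0.4,0,0,0,0,1,0,0,0,0,0,0,1],
)

```text
time: 6.25
tcp_pos: [0.5741, 0.1816, 0.1251]
eef_rot: [0.642, 0.767, 0.0, 0.0]
ft_force: [0.0, -0.1, -0.6]
opening: 0.0
grasp_force: 0.0
```

```bash
cat >> unroll.py <<'E'
def shot(tag,n=1):
    for c in('top','side'):
        fs=[]
        for i in range(n): d=grab(c);fs.append(d['frame'].astype(np.float32))
        np.save(f'{c}_{tag}.npy',np.mean(fs,0))
    return
def tile(tags,out,off,arc=22):
    ctr,ex,ey=np.load('pose.npy');d=grab('top');s=grab('side');rows=[]
    for cam,dd,c in(('top',d,ctr),('side',s,ctr+SH)):
        r=[]
        for t in tags:
            g=unroll(dd,np.load(f'{cam}_{t}.npy').astype(np.float32),c,ex,ey,off,s=8,hw=9,arc=arc).mean(2)
            r.append(g)
        r=np.array(r);env=cv2.GaussianBlur(r.mean(0),(0,0),30)
        r=r/env;lo,hi=np.percentile(r[:,80:-80,40:-40],[1,99]);r=np.clip((r-lo)/(hi-lo)*255,0,255)
        r[:,r.shape[1]//2,:8]=255;r[:,:,-2:]=0
        rows.append(np.hstack(list(r)))
    cv2.imwrite(out,np.vstack(rows).astype(np.uint8))
E
cp top.npy top_a.npy; cp side.npy side_a.npy
python3 - <<'E'
from unroll import *
shot('b',3)
T,S=np.load('top_b.npy'),np.load('side_b.npy')
A,B=np.load('top_a.npy'),np.load('side_a.npy')
for o,(x,y) in {'L':(263,171),'M':(275,169),'R':(286,166)}.items(): print(o,np.abs(T-A)[y-6:y+7,x-3:x+4].mean(), (T.mean(2)-A.mean(2))[y-6:y+7,x-3:x+4].astype(int).tolist() if o!='L' and 0 else '')
print(T.mean(2)[165:178,260:267].astype(int))
o=np.vstack([cv2.resize(f[y:y+42,x:x+52],None,fx=14,fy=7,interpolation=cv2.INTER_CUBIC) for f,x,y in((T,249,148),(S,247,180))])
E
```

```text
L 10.81517 
M 11.592033 
R 12.115843 
[[ 70  69  67  69  70  69  62]
 [ 93  92  89  92  86  75  63]
 [114 113 108 110 102  81  62]
 [116 121 124 126 113  86  63]
 [103 123 136 138 125  97  72]
 [ 99 126 137 139 133 109  79]
 [104 134 144 145 138 110  80]
 [100 133 147 147 139 114  83]
 [ 87 117 131 132 131 116  88]
 [ 77 103 115 122 123 112  87]
 [ 73  93 104 107 104  96  78]
 [ 72  84  90  85  76  74  67]
 [ 71  71  69  65  61  59  58]]
```

```bash
cat > cmp.py <<'E'
from unroll import *
def views(lst,s=8,arc=20,hw=8):
    """lst of (tag,off); returns dict cam->(n,h,w) normalised by the mean of all views"""
    ctr,ex,ey=np.load('pose.npy');o={}
    for cam,sh in(('top',0),('side',SH)):
        dd=grab(cam);r=[]
        for t,off in lst:
            g=unroll(dd,np.load(f'{cam}_{t}.npy').astype(np.float32),ctr+sh,ex,ey,off,s=s,hw=hw,arc=arc).mean(2)
            c=g[g.shape[0]//2-10*s:g.shape[0]//2+10*s];r.append(g/c.mean())
        r=np.array(r);o[cam]=r/r.mean(0)
    return o
def show(lst,out):
    o=views(lst);rows=[]
    for r in o.values():
        r=np.clip((r-.75)/.5*255,0,255);r[:,r.shape[1]//2,:8]=255;r[:,:,-2:]=0;rows.append(np.hstack(list(r)))
    cv2.imwrite(out,np.vstack(rows).astype(np.uint8))
E
python3 -c "
from cmp import *
show([('a',32),('b',32),('b',0),('b',-32)],'pics/cmp1.png')"
```

```text
(no output)
```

View pics/cmp1.png

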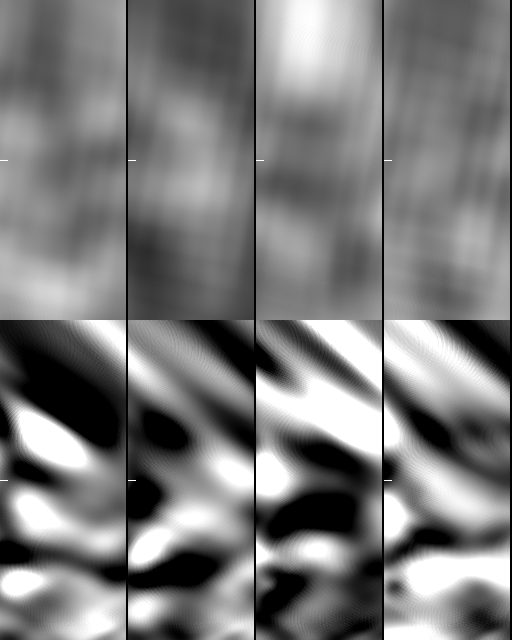

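The pictures show texture but no readable digits. I'll record every digit of the left wheel, one click per cycle, and use those real views as the reference. First cycle starts by returning over the wheel.

Call:
servo_tool(
  deltas=[-0.04,-0.45,0,0,0,0,1,-0.04,-0.45,-0.02,0,0,0,1,-0.04,-0.45,-0.025,0,0,0,1,0,0,0,0,0,0,1],
)

```text
time: 7.15
tcp_pos: [0.562, 0.0415, 0.1199]
eef_rot: [0.645, 0.764, -0.0, -0.0]
ft_force: [0.1, 0.5, -0.9]
opening: 0.0
grasp_force: 0.0
```

```bash
python3 -c "
from unroll import *
d=grab('side');np.save('side_L0.npy',d['frame'].astype(np.float32));print(manip.sense()['tcp_pos'])"
```

```text
[0.56223058 0.04292684 0.12007375]
```

Call:
servo_tool(
  deltas=[0,0,-0.225,0,0,0,1,0,0,-0.018,0,0,0,1,0,0,-0.018,0,0,0,1,0,0,-0.018,0,0,0,1,0,0,-0.018,0,0,0,1,0,0,-0.023,0,0,0,1,0.031,0.0055,0,0,0,0,1,0.031,0.0055,0,0,0,0,1,0.031,0.0055,0,0,0,0,1,0.031,0.0055,0,0,0,0,1],
)

```text
time: 8.45
tcp_pos: [0.577, 0.047, 0.0917]
eef_rot: [0.643, 0.766, 0.002, 0.002]
ft_force: [-1.9, 1.7, 9.9]
opening: -0.0002
grasp_force: 4.9
```

Call:
servo_tool(
  deltas=[0,0,0.15,0,0,0,1,-0.124,-0.022,0.17,0,0,0,1],
)

```text
time: 8.7
tcp_pos: [0.5625, 0.0444, 0.1209]
eef_rot: [0.643, 0.766, -0.0, 0.0]
ft_force: [-0.3, -0.4, 0.3]
opening: -0.0003
grasp_force: 0.0
```

```bash
python3 -c "
from unroll import *
d=grab('side');np.save('side_L1.npy',d['frame'].astype(np.float32));print(manip.sense()['tcp_pos'])
print(np.abs(np.load('side_L1.npy')-np.load('side_L0.npy'))[184:215,255:290].mean(2).astype(int))"
```

```text
[0.56259068 0.04419452 0.12342585]
[[0 0 0 ... 0 0 0]
 [0 0 0 ... 0 0 0]
 [0 0 0 ... 1 0 0]
 ...
 [7 7 5 ... 1 0 2]
 [0 0 0 ... 0 2 0]
 [0 0 0 ... 2 0 1]]
```

Call:
servo_tool(
  deltas=[0,0.02,-0.225,0,0,0,1,0,0,-0.018,0,0,0,1,0,0,-0.018,0,0,0,1,0,0,-0.018,0,0,0,1,0,0,-0.018,0,0,0,1,0,0,-0.023,0,0,0,1,0.031,0.0055,0,0,0,0,1,0.031,0.0055,0,0,0,0,1,0.031,0.0055,0,0,0,0,1,0.031,0.0055,0,0,0,0,1,0,0,0.15,0,0,0,1,-0.124,-0.022,0.17,0,0,0,1],
)

```text
time: 10.25
tcp_pos: [0.5625, 0.0463, 0.1208]
eef_rot: [0.643, 0.766, -0.0, -0.0]
ft_force: [-1.1, -0.6, 1.0]
opening: 0.0
grasp_force: 0.0
```

```bash
python3 -c "
from unroll import *
d=grab('side');np.save('side_L2.npy',d['frame'].astype(np.float32));print(manip.sense()['tcp_pos'])
"
```

```text
[0.56256744 0.04618094 0.12333068]
```

Call:
servo_tool(
  deltas=[0,0,-0.225,0,0,0,1,0,0,-0.018,0,0,0,1,0,0,-0.018,0,0,0,1,0,0,-0.018,0,0,0,1,0,0,-0.018,0,0,0,1,0,0,-0.023,0,0,0,1,0.031,0.0055,0,0,0,0,1,0.031,0.0055,0,0,0,0,1,0.031,0.0055,0,0,0,0,1,0.031,0.0055,0,0,0,0,1,0,0,0.15,0,0,0,1,-0.124,-0.022,0.17,0,0,0,1],
)

```text
time: 11.8
tcp_pos: [0.5625, 0.0464, 0.1208]
eef_rot: [0.643, 0.766, -0.0, -0.0]
ft_force: [-0.5, 0.1, 0.1]
opening: -0.0004
grasp_force: 0.0
```

```bash
python3 -c "
from unroll import *
d=grab('side');np.save('side_L3.npy',d['frame'].astype(np.float32));s=manip.sense();print(s['tcp_pos'],s['time'])
X=[np.load(f'side_L{i}.npy').mean(2) for i in range(4)]
ctr,ex,ey=np.load('pose.npy')
for o in (32,0,-32): print(proj(d,ctr+SH+o/1e3*ex).round(1))
for x in X: print(x[186:202,258:276].astype(int).tolist())
"
```

```text
[0.56254215 0.04621653 0.12330932] 11.85
[266.3 188.5]
[271.9 194.8]
[278.  201.5]
[[130, 125, 117, 121, 119, 98, 88, 82, 69, 48, 36, 16, 15, 13, 16, 49, 92, 118], [122, 92, 90, 82, 67, 37, 23, 21, 14, 13, 13, 13, 13, 11, 12, 19, 52, 105], [69, 41, 37, 23, 12, 20, 20, 30, 50, 44, 28, 34, 37, 18, 18, 15, 19, 53], [14, 13, 13, 12, 31, 50, 69, 93, 84, 70, 80, 43, 43, 52, 18, 18, 18, 13], [14, 14, 13, 13, 24, 43, 65, 89, 79, 68, 80, 50, 46, 46, 16, 13, 19, 17], [13, 16, 33, 47, 37, 36, 61, 70, 49, 54, 63, 51, 30, 23, 28, 28, 14, 19], [17, 14, 22, 57, 69, 56, 86, 67, 24, 28, 38, 37, 31, 15, 23, 32, 21, 29], [19, 18, 12, 33, 50, 47, 52, 38, 9, 7, 13, 20, 29, 29, 21, 23, 16, 20], [15, 19, 20, 13, 26, 35, 6, 14, 20, 26, 18, 21, 24, 39, 41, 27, 31, 33], [12, 13, 20, 20, 24, 30, 17, 17, 14, 18, 20, 29, 29, 44, 57, 37, 41, 64], [15, 13, 12, 13, 13, 17, 14, 10, 11, 16, 50, 68, 44, 45, 47, 42, 61, 73], [11, 12, 11, 12, 11, 11, 8, 10, 17, 30, 49, 56, 53, 63, 57, 52, 62, 53], [9, 10, 11, 10, 11, 14, 17, 15, 45, 63, 39, 36, 62, 72, 33, 28, 38, 37], [7, 9, 9, 9, 11, 15, 18, 12, 26, 43, 40, 40, 48, 42
[... 2974 characters left out ...]
8, 59, 66, 62, 39, 36, 50, 46, 18, 14, 17, 22, 29], [17, 19, 12, 26, 47, 63, 72, 61, 56, 25, 18, 26, 26, 24, 18, 17, 14, 19], [16, 18, 19, 12, 25, 42, 45, 39, 32, 24, 18, 21, 22, 36, 39, 26, 30, 33], [12, 14, 18, 21, 21, 27, 22, 21, 14, 17, 18, 29, 28, 42, 58, 37, 42, 64], [11, 12, 13, 14, 15, 17, 14, 13, 10, 16, 50, 68, 43, 46, 48, 42, 61, 73], [10, 10, 11, 11, 9, 8, 11, 9, 15, 30, 49, 56, 53, 63, 56, 52, 62, 51], [6, 11, 11, 9, 10, 13, 18, 16, 44, 63, 39, 35, 62, 72, 33, 30, 38, 36], [8, 8, 9, 10, 10, 15, 18, 11, 27, 43, 39, 41, 48, 42, 5, 10, 23, 24], [5, 8, 10, 10, 10, 12, 15, 15, 9, 14, 34, 38, 22, 9, 8, 13, 20, 26], [4, 6, 6, 10, 14, 21, 21, 27, 28, 13, 23, 31, 21, 24, 17, 15, 16, 24]]
```

Call:
servo_tool(
  deltas=[0,0,-0.225,0,0,0,1,0,0,-0.018,0,0,0,1,0,0,-0.018,0,0,0,1,0,0,-0.018,0,0,0,1,0,0,-0.018,0,0,0,1,0,0,-0.023,0,0,0,1,0.031,0.0055,0,0,0,0,1,0.031,0.0055,0,0,0,0,1,0.031,0.0055,0,0,0,0,1,0.031,0.0055,0,0,0,0,1,0,0,0.15,0,0,0,1,-0.124,-0.022,0.17,0,0,0,1],
)

```text
time: 13.35
tcp_pos: [0.5625, 0.0464, 0.1208]
eef_rot: [0.643, 0.766, -0.0, -0.0]
ft_force: [0.4, 0.8, 0.4]
opening: -0.0003
grasp_force: 0.0
```

```bash
python3 -c "
from unroll import *
d=grab('side');np.save('side_L4.npy',d['frame'].astype(np.float32))"
```

Call:
servo_tool(
  deltas=[0,0,-0.225,0,0,0,1,0,0,-0.018,0,0,0,1,0,0,-0.018,0,0,0,1,0,0,-0.018,0,0,0,1,0,0,-0.018,0,0,0,1,0,0,-0.023,0,0,0,1,0.031,0.0055,0,0,0,0,1,0.031,0.0055,0,0,0,0,1,0.031,0.0055,0,0,0,0,1,0.031,0.0055,0,0,0,0,1,0,0,0.15,0,0,0,1,-0.124,-0.022,0.17,0,0,0,1],
)

```text
time: 14.9
tcp_pos: [0.5625, 0.0463, 0.1208]
eef_rot: [0.643, 0.766, -0.0, -0.0]
ft_force: [0.8, 0.6, 0.5]
opening: -0.0001
grasp_force: 0.0
```

```bash
python3 -c "
from unroll import *
d=grab('side');np.save('side_L5.npy',d['frame'].astype(np.float32))
s=manip.sense();print(s['tcp_pos'],s['time'])"
```

```text
[0.5625537  0.04618554 0.12332905] 14.95
```

Call:
servo_tool(
  deltas=[0,0,-0.225,0,0,0,1,0,0,-0.018,0,0,0,1,0,0,-0.018,0,0,0,1,0,0,-0.018,0,0,0,1,0,0,-0.018,0,0,0,1,0,0,-0.023,0,0,0,1,0.031,0.0055,0,0,0,0,1,0.031,0.0055,0,0,0,0,1,0.031,0.0055,0,0,0,0,1,0.031,0.0055,0,0,0,0,1,0,0,0.15,0,0,0,1,-0.124,-0.022,0.17,0,0,0,1],
)

```text
time: 16.45
tcp_pos: [0.5625, 0.0464, 0.1208]
eef_rot: [0.643, 0.766, -0.0, -0.0]
ft_force: [-0.3, -0.0, 0.1]
opening: -0.0001
grasp_force: 0.0
```

Run:
```python
from unroll import *
d=grab('side');np.save('side_L6.npy',d['frame'].astype(np.float32))
s=manip.sense();print(s['tcp_pos'],s['time'])
ctr,ex,ey=np.load('pose.npy')
L=[np.load(f'side_L{i}.npy') for i in range(7)]
b=np.load('side_b.npy');rows=[]
# brightness: housing->ivory max; unrolled, arc -14..20
un=lambda f,o,sh=SH:unroll(d,f,ctr+sh,ex,ey,o,s=8,hw=8,arc=22).mean(2)
tiles=[un(f,32) for f in L]+[un(b,32),un(b,0),un(b,-32)]
nz=[np.clip((t-t[90:300].min())/(np.percentile(t[90:300],99)-t[90:300].min())*255,0,255) for t in tiles]
for n in nz:n[[n.shape[0]//2],:6]=255;n[:,-2:]=255
raw=[cv2.resize(f[183:201,256:276].mean(2),(128,115),interpolation=cv2.INTER_CUBIC) for f in L]
cv2.imwrite('pics/L.png',np.vstack([np.hstack([x[:,:] for x in nz])])[:, ::1].astype(np.uint8))
im=cv2.imread('pics/L.png',0);print(im.shape)
im=np.vstack([im[:,:640],im[:,640:]]);im=im[:600] if im.shape[0]>600 else im
a=np.vstack([np.hstack(nz[:5])[60:340],np.hstack(nz[5:])[60:340]]);cv2.imwrite('pics/L.png',a)
```

```text
[0.56256092 0.04621389 0.12333545] 16.5
(352, 1280)[ WARN:0@0.592] global loadsave.cpp:1063 imwrite_ Unsupported depth image for selected encoder is fallbacked to CV_8U.
```

View pics/L.png

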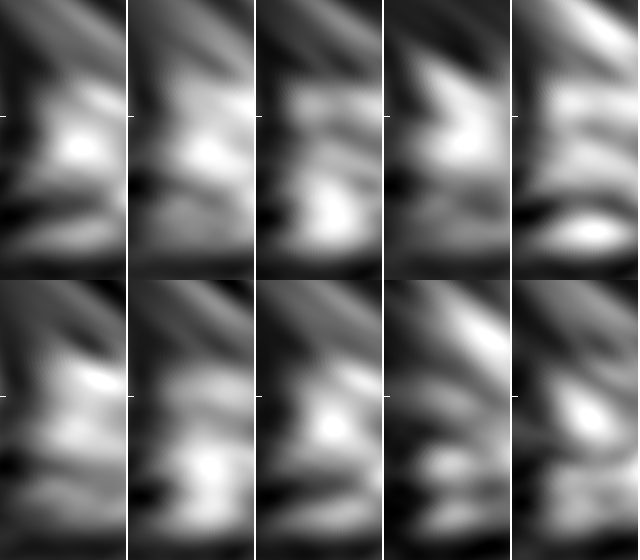

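The strip shows clearly different textures per state, but the digits still aren't readable. I'll fuse the states into one drum map and check registration and ink per digit numerically.

```bash
cat > drum.py <<'E'
from unroll import *
P=20*np.pi/5  # 12.566 mm pitch
ctr,ex,ey=np.load('pose.npy');ds=grab('side')
L=[np.load(f'side_L{i}.npy') for i in range(7)]
S=4;ARC=20
def un(f,off,sh,hw=7):return unroll(ds,f,ctr+sh,ex,ey,off,s=S,hw=hw,arc=ARC).mean(2)
def stack(sh,Ls=L):
    r=np.array([un(f,32,sh) for f in Ls]);return r
def consist(r):
    e=r.mean(0);n=(r-e)/(e+8);sh=int(round(P*S));c=[]
    mid=r.shape[1]//2
    for k in range(len(r)-1):
        A=n[k][mid+sh-6*S-0:mid+sh+4*S] ;B=n[k+1][mid-6*S:mid+4*S]
        m=min(len(A),len(B));c.append(np.corrcoef(A[:m].ravel(),B[:m].ravel())[0,1])
    return np.mean(c)
E
python3 - <<'E'
from drum import *
best=[]
for dy in np.arange(-4,4.1,1):
  for dz in np.arange(-4,4.1,1):
    for dx in (-3,0,3):
      sh=SH+dy/1e3*ey+dx/1e3*ex+np.array([0,0,dz/1e3]);best.append((consist(stack(sh)),dx,dy,dz))
best.sort(reverse=True);print([tuple(np.round(b,2)) for b in best[:8]],[b for b in best if b[1:]==(0,0,0)])
E
```

```text
[(np.float64(0.43), np.float64(0.0), np.float64(0.0), np.float64(-2.0)), (np.float64(0.43), np.float64(3.0), np.float64(-1.0), np.float64(-4.0)), (np.float64(0.43), np.float64(-3.0), np.float64(1.0), np.float64(0.0)), (np.float64(0.42), np.float64(-3.0), np.float64(2.0), np.float64(0.0)), (np.float64(0.42), np.float64(3.0), np.float64(-2.0), np.float64(-4.0)), (np.float64(0.42), np.float64(0.0), np.float64(2.0), np.float64(3.0)), (np.float64(0.41), np.float64(0.0), np.float64(1.0), np.float64(-2.0)), (np.float64(0.41), np.float64(0.0), np.float64(1.0), np.float64(3.0))] [(np.float64(0.3506042808898555), 0, np.float64(0.0), np.float64(0.0))]
```

```bash
cat > fuse.py <<'E'
from drum import *
sh=SH+np.array([0,0,-.002])
r=stack(sh);e=r.mean(0);s_arc=np.arange(-ARC,ARC,1/S)[:r.shape[1]]
H=int(round(P*S))
mid=r.shape[1]//2
def fuse(states):  # dict k->(norm img); digits mod 10
    W=np.zeros((10*H,r.shape[2]));A=W.copy()
    for k,n in states.items():
        for i,s in enumerate(s_arc):
            if -11<s<17:
                j=int(round(k*H+s*S))%(10*H);w=np.cos((s-3)/20*1.3)**2*np.clip(e[i].mean()/30,0.1,1);A[j]+=w*n[i];W[j]+=w
    return A/np.maximum(W,1e-6)
nrm=lambda x:(x*(e[mid-20:mid+50].mean()/x[mid-20:mid+50].mean())-e)/(e+8)
states={k:(r[k]-e)/(e+8) for k in range(7)}
states[-1]=nrm(un(np.load('side_a.npy'),32,sh))
D=fuse(states)
ink=[D[(np.arange(k*H-H*4//10,k*H+H*4//10))%(10*H)][:,8:-8].mean() for k in range(10)]
# match M,R to drum
def match(img):
    n=nrm(img);o=[]
    for k in range(10):
        idx=(k*H+np.round(s_arc*S).astype(int))%(10*H)
        m=(s_arc>-9)&(s_arc<15);o.append(np.corrcoef(D[idx][m].ravel(),n[m].ravel())[0,1])
    return np.round(o,2)
E
python3 - <<'E'
from fuse import *
print('ink(+bright)',np.round(ink,2))
print('La',match(un(np.load('side_a.npy'),32,sh)),'\nLb',match(un(np.load('side_b.npy'),32,sh)))
for t in 'ab':
    for o in(0,-32): print(t,o,match(un(np.load(f'side_{t}.npy'),o,sh)))
tiles=[cv2.resize(D[(np.arange(k*H-H//2,k*H+H//2))%(10*H)],(140,126),interpolation=cv2.INTER_CUBIC) for k in range(10)]
g=lambda t:np.clip(128+t*200,0,255)
cv2.imwrite('pics/drum.png',np.vstack([np.hstack([np.pad(g(t),3) for t in tiles[i:i+5]]) for i in(0,5)]).astype(np.uint8))
for k in range(10): print(k);print((cv2.resize(D[(np.arange(k*H-H//2,k*H+H//2))%(10*H)],(7,8),interpolation=cv2.INTER_AREA)*100).astype(int))
E
```

```text
ink(+bright) [ 0.09 -0.05 -0.13  0.26 -0.12 -0.05 -0.12  0.25 -0.03  0.  ]
La [-0.14  0.03 -0.22  0.25  0.09  0.38 -0.23 -0.02  0.08  0.93] 
Lb [ 0.78  0.   -0.29 -0.01  0.06 -0.27 -0.16  0.12  0.03 -0.29]
a 0 [ 0.07  0.25  0.2  -0.47  0.55 -0.25  0.16 -0.39  0.21 -0.18]
a -32 [ 0.08  0.12  0.11 -0.2  -0.21  0.09  0.23 -0.29 -0.35 -0.14]
b 0 [ 0.09  0.27  0.17 -0.46  0.53 -0.24  0.14 -0.37  0.19 -0.19]
b -32 [ 0.08  0.12  0.11 -0.21 -0.21  0.08  0.23 -0.29 -0.35 -0.14]
0
[[-14  -8   1  13  17  12   4]
 [-12  -9  -6   1   9   7  -2]
 [  4   2  -2  -4  -4  -4  -4]
 [ 10  11   9   6   0  -2   3]
 [ -1   9  18  21  17  12  13]
 [ -4   9  20  23  21  14   9]
 [  1   8  15  20  20  14   4]
 [  9   5   2   7  12  11   3]]
1
[[  8   0  -5  -5   3  10  10]
 [ -4 -11 -15 -15  -5  11  18]
 [-22 -22 -22 -20  -9   7  17]
 [-21 -18 -14 -10  -3   5  10]
 [ -4  -4  -1   1   2   4   8]
 [  0   0   0   2   1   3  10]
 [ -7  -5  -3  -1   0   1   6]
 [-16 -16 -11  -6  -1  -1  -2]]
2
[[-14 -18 -18 -10  -1   2  -3]
 [  0  -7 -16 -16  -5   6   6]
 [ 18   5 -10 -17  -9   6  14]
 [ 15   1 -14 -23 -16   0  13
[... 1127 characters left out ...]
51  25   8]
 [ -8   8  33  52  51  26   0]
 [-18   3  22  32  32  15  -7]
 [ -2  11  20  24  20   5 -11]
 [ 10  17  21  22  17   7   3]
 [ 14  21  22  20  14  11  16]
 [  0   0   0   0   0   0   0]]
8
[[  0   0   0   0   0   0   0]
 [  0   0   0   0   0   0   0]
 [  0   0   0   0   0   0   0]
 [  0   0   0   0   0   0   0]
 [  0   0   0   0   0   0   0]
 [  6 -16 -23 -15  -5   0   0]
 [ 49  12 -16 -19  -6   4   5]
 [ 61  44  12 -10  -6   5  10]]
9
[[ 34  38  24   1  -6   1   8]
 [  3  12  11   0  -7  -6   0]
 [-16  -5   0  -7 -13 -14 -11]
 [ -7  -5   4   0 -14 -18 -16]
 [ 19   6   9   9  -4 -15 -11]
 [ 18  15   9   4   0  -2  -1]
 [  4   9  12   5   0   3   5]
 [ -7   0  10  14   8   8   9]]
```

Ink evidence is consistent: positions 3 and 7 on the fused drum are the two lightest, four apart, so they are "7" and "1". Positions 2, 4 and 6 are the darkest, so they are "6", "8" and "0". Position k therefore shows digit k+4. Left is now on 0 and needs four more clicks forward. Middle is on 8 and needs one click back. Right is still unsure, so I'll finish the left wheel first and record the last views.

Call:
servo_tool(
  deltas=[0,0,-0.225,0,0,0,1,0,0,-0.018,0,0,0,1,0,0,-0.018,0,0,0,1,0,0,-0.018,0,0,0,1,0,0,-0.018,0,0,0,1,0,0,-0.023,0,0,0,1,0.031,0.0055,0,0,0,0,1,0.031,0.0055,0,0,0,0,1,0.031,0.0055,0,0,0,0,1,0.031,0.0055,0,0,0,0,1,0,0,0.15,0,0,0,1,-0.124,-0.022,0.17,0,0,0,1],
)

```text
time: 18.1
tcp_pos: [0.5625, 0.0463, 0.1209]
eef_rot: [0.643, 0.766, 0.0, 0.0]
ft_force: [-1.0, -0.6, 0.2]
opening: 0.0001
grasp_force: 0.0
```

```bash
python3 -c "
from unroll import *
d=grab('side');np.save('side_L7.npy',d['frame'].astype(np.float32))"
```

Call:
servo_tool(
  deltas=[0,0,-0.225,0,0,0,1,0,0,-0.018,0,0,0,1,0,0,-0.018,0,0,0,1,0,0,-0.018,0,0,0,1,0,0,-0.018,0,0,0,1,0,0,-0.023,0,0,0,1,0.031,0.0055,0,0,0,0,1,0.031,0.0055,0,0,0,0,1,0.031,0.0055,0,0,0,0,1,0.031,0.0055,0,0,0,0,1,0,0,0.15,0,0,0,1,-0.124,-0.022,0.17,0,0,0,1],
)

```text
time: 19.65
tcp_pos: [0.5625, 0.0464, 0.1208]
eef_rot: [0.643, 0.766, -0.0, -0.0]
ft_force: [0.6, 0.6, -0.1]
opening: 0.0003
grasp_force: 0.0
```

```bash
python3 -c "
from unroll import *
d=grab('side');np.save('side_L8.npy',d['frame'].astype(np.float32))"
```

Call:
servo_tool(
  deltas=[0,0,-0.225,0,0,0,1,0,0,-0.018,0,0,0,1,0,0,-0.018,0,0,0,1,0,0,-0.018,0,0,0,1,0,0,-0.018,0,0,0,1,0,0,-0.023,0,0,0,1,0.031,0.0055,0,0,0,0,1,0.031,0.0055,0,0,0,0,1,0.031,0.0055,0,0,0,0,1,0.031,0.0055,0,0,0,0,1,0,0,0.15,0,0,0,1,-0.124,-0.022,0.17,0,0,0,1],
)

```text
time: 21.2
tcp_pos: [0.5625, 0.0464, 0.1208]
eef_rot: [0.643, 0.766, -0.0, -0.0]
ft_force: [0.1, -0.7, 0.0]
opening: 0.0001
grasp_force: 0.0
```

```bash
python3 -c "
from unroll import *
d=grab('side');np.save('side_L9.npy',d['frame'].astype(np.float32))"
sed -i 's/range(7)\]/range(10)]/' drum.py; sed -i 's/for k in range(7)}/for k in range(10)}/; /states\[-1\]/d' fuse.py
python3 - <<'E'
from fuse import *
print('consist',consist(r));print('ink(+bright)',np.round(ink,2))
L9=np.load('side_L9.npy')
for o in(0,-32):
    print('M R'.split()[o<0])
    for f in('side_a','side_b','side_L9'): print(match(un(np.load(f+'.npy'),o,sh)))
# with own-wheel registration jitter
for o in(0,-32):
    tot=[]
    for dx in(-2,0,2):
        for dy in(-2,0,2): tot.append(match(un(np.load('side_b.npy'),o+dx,sh+dy/1e3*ey)))
    print(o,np.max(tot,0),np.mean(tot,0).round(2))
E
```

```text
consist 0.4748422070123264
ink(+bright) [ 0.05 -0.07 -0.15  0.23 -0.14 -0.07 -0.15  0.22 -0.    0.07]
M
[ 0.11  0.23  0.23 -0.51  0.57 -0.27  0.15 -0.4   0.35 -0.39]
[ 0.14  0.26  0.19 -0.49  0.56 -0.25  0.13 -0.38  0.33 -0.39]
[ 0.15  0.23  0.22 -0.5   0.57 -0.28  0.15 -0.4   0.34 -0.41]
R
[ 0.29  0.16  0.17 -0.2  -0.11  0.1   0.2  -0.19 -0.33 -0.2 ]
[ 0.29  0.16  0.17 -0.2  -0.11  0.1   0.21 -0.19 -0.32 -0.2 ]
[ 0.32  0.19  0.11 -0.18 -0.14  0.1   0.17 -0.13 -0.33 -0.18]
0 [ 0.17  0.52  0.19 -0.25  0.56  0.04  0.17 -0.11  0.36 -0.01] [ 0.09  0.33  0.09 -0.37  0.41 -0.09  0.05 -0.27  0.22 -0.31]
-32 [ 0.44  0.27  0.34 -0.03  0.21  0.13  0.33  0.    0.14  0.02] [ 0.17  0.17  0.1  -0.19  0.01  0.08  0.17 -0.19 -0.16 -0.18]
```

Call:
servo_tool(
  deltas=[0,0,-0.225,0,0,0,1,0,0,-0.018,0,0,0,1,0,0,-0.018,0,0,0,1,0,0,-0.018,0,0,0,1,0,0,-0.018,0,0,0,1,0,0,-0.023,0,0,0,1,0.031,0.0055,0,0,0,0,1,0.031,0.0055,0,0,0,0,1,0.031,0.0055,0,0,0,0,1,0.031,0.0055,0,0,0,0,1,0,0,0.15,0,0,0,1,-0.124,-0.022,0.17,0,0,0,1],
)

```text
time: 22.8
tcp_pos: [0.5625, 0.0464, 0.1209]
eef_rot: [0.643, 0.766, -0.0, 0.0]
ft_force: [-0.3, -0.1, -0.4]
opening: -0.0001
grasp_force: 0.0
```

Run:
```python
from unroll import *
d=grab('side');np.save('side_L10.npy',d['frame'].astype(np.float32))
ks=[np.load(f'side_L{i}.npy')[186:200,258:276].mean(2) for i in range(11)]
print([round(float(np.abs(ks[10]-k).mean()),1) for k in ks])
print([round(float(np.abs(np.load(f'side_L{i}.npy')-np.load('side_L0.npy'))[196:202,266:276].mean()),1) for i in range(11)])
```

```text
[2.3, 3.6, 4.1, 5.1, 3.5, 4.3, 4.5, 4.3, 3.9, 4.0, 0.0]
[0.0, 0.7, 1.0, 1.0, 0.9, 0.9, 0.9, 1.0, 0.9, 1.0, 1.0]
```

Ten clicks brought the left wheel back to its reference view, so it now shows 4. Next is the middle wheel, one click back.

Call:
servo_tool(
  deltas=[0.17,-0.295,0,0,0,0,1,0,0,-0.225,0,0,0,1,0,0,-0.018,0,0,0,1,0,0,-0.018,0,0,0,1,0,0,-0.018,0,0,0,1,0,0,-0.018,0,0,0,1,0,0,-0.023,0,0,0,1,-0.031,-0.0055,0,0,0,0,1,-0.031,-0.0055,0,0,0,0,1,-0.031,-0.0055,0,0,0,0,1,-0.031,-0.0055,0,0,0,0,1],
)

```text
time: 24.22
tcp_pos: [0.5694, 0.0151, 0.0917]
eef_rot: [0.643, 0.766, 0.002, 0.002]
ft_force: [-1.7, 2.4, 10.6]
opening: -0.0002
grasp_force: 4.8
```

Call:
servo_tool(
  deltas=[0,0,0.15,0,0,0,1,0.05,-0.3,0.17,0,0,0,1],
)

```text
time: 24.48
tcp_pos: [0.5716, -0.0143, 0.1207]
eef_rot: [0.642, 0.767, -0.0, -0.0]
ft_force: [0.5, 0.6, 0.5]
opening: -0.0001
grasp_force: 0.0
```

Run:
```python
from fuse import *
f=grab('side')['frame'].astype(np.float32);np.save('side_M1.npy',f);print(manip.sense()['tcp_pos'])
print('M',match(un(f,0,sh)),'L',match(un(f,32,sh)))
```

```text
[ 0.57409542 -0.01721933  0.12333911]
M [ 0.35  0.5  -0.69  0.54 -0.19  0.51 -0.66  0.33 -0.25  0.06] L [ 0.61 -0.02  0.12 -0.33 -0.   -0.18  0.36 -0.25 -0.39 -0.04]
```

Middle now matches 7 best and left matches 4. Next I'll roll the right wheel forward and watch the sequence.

Call:
servo_tool(
  deltas=[0.01,0,-0.225,0,0,0,1,0,0,-0.018,0,0,0,1,0,0,-0.018,0,0,0,1,0,0,-0.018,0,0,0,1,0,0,-0.018,0,0,0,1,0,0,-0.023,0,0,0,1,0.031,0.0055,0,0,0,0,1,0.031,0.0055,0,0,0,0,1,0.031,0.0055,0,0,0,0,1,0.031,0.0055,0,0,0,0,1,0,0,0.15,0,0,0,1,-0.124,-0.022,0.17,0,0,0,1],
)

```text
time: 26.08
tcp_pos: [0.5731, -0.0153, 0.1209]
eef_rot: [0.643, 0.766, -0.0, 0.0]
ft_force: [-0.4, -0.1, 0.5]
opening: -0.0
grasp_force: 0.0
```

Run:
```python
from fuse import *
f=grab('side')['frame'].astype(np.float32);np.save('side_R1.npy',f);f0=np.load('side_M1.npy')
a,b=[match(un(x,-32,sh)) for x in(f0,f)]
print(a,b,'joint',np.round((a+np.roll(b,-1))/2,2))
```

```text
[ 0.34  0.22  0.06 -0.06 -0.22  0.18  0.09 -0.09 -0.35 -0.23] [ 0.02  0.32 -0.09  0.05 -0.16  0.25 -0.14 -0.08 -0.09  0.05] joint [ 0.33  0.06  0.06 -0.11  0.02  0.02  0.   -0.09 -0.15 -0.11]
```

Call:
servo_tool(
  deltas=[0,0,-0.225,0,0,0,1,0,0,-0.018,0,0,0,1,0,0,-0.018,0,0,0,1,0,0,-0.018,0,0,0,1,0,0,-0.018,0,0,0,1,0,0,-0.023,0,0,0,1,0.031,0.0055,0,0,0,0,1,0.031,0.0055,0,0,0,0,1,0.031,0.0055,0,0,0,0,1,0.031,0.0055,0,0,0,0,1,0,0,0.15,0,0,0,1,-0.124,-0.022,0.17,0,0,0,1],
)

```text
time: 27.68
tcp_pos: [0.5731, -0.0153, 0.1209]
eef_rot: [0.643, 0.766, -0.0, 0.0]
ft_force: [-0.5, 0.7, 0.4]
opening: 0.0002
grasp_force: 0.0
```

Run:
```python
from fuse import *
f=grab('side')['frame'].astype(np.float32);np.save('side_R2.npy',f)
fs=[np.load(x) for x in('side_M1.npy','side_R1.npy','side_R2.npy')]
for dx in(-3,0,3):
  for dy in(-2,0,2):
    m=[match(un(x,-32+dx,sh+dy/1e3*ey)) for x in fs]
    print(dx,dy,'joint',np.round(sum(np.roll(v,-i) for i,v in enumerate(m))/3,2))
print([round(float(un(x,-32,sh)[mid-20:mid+20].mean()),1) for x in fs], manip.sense()['tcp_pos'])
```

```text
-3 -2 joint [ 0.09  0.    0.08  0.04  0.14 -0.04  0.   -0.15 -0.16 -0.07]
-3 0 joint [ 0.19 -0.09  0.1  -0.02  0.19 -0.06  0.06 -0.16 -0.17 -0.13]
-3 2 joint [ 0.24 -0.17  0.11 -0.01  0.26 -0.1   0.12 -0.15 -0.15 -0.19]
0 -2 joint [ 0.37 -0.03  0.06 -0.13  0.16 -0.08  0.05 -0.23 -0.25 -0.04]
0 0 joint [ 0.49 -0.18  0.08 -0.17  0.23 -0.14  0.09 -0.17 -0.21 -0.16]
0 2 joint [ 0.31 -0.2   0.01 -0.02  0.28 -0.17  0.03 -0.01 -0.08 -0.08]
3 -2 joint [ 0.37 -0.1  -0.08 -0.17  0.13 -0.   -0.   -0.17 -0.13  0.02]
3 0 joint [ 0.32 -0.11 -0.13 -0.1   0.12 -0.01 -0.05 -0.05 -0.06  0.04]
3 2 joint [ 0.22 -0.03 -0.13  0.02  0.12 -0.06 -0.12  0.01  0.    0.14]
[65.0, 61.6, 51.7] [ 0.5738378  -0.01563669  0.12265042]
```

The right wheel went 4, 5, 6: joint match 0.49, and the ink agrees. It needs four clicks back to reach 2.

Call:
servo_tool(
  deltas=[0.124,0.022,-0.225,0,0,0,1,0,0,-0.018,0,0,0,1,0,0,-0.018,0,0,0,1,0,0,-0.018,0,0,0,1,0,0,-0.018,0,0,0,1,0,0,-0.023,0,0,0,1,-0.031,-0.0055,0,0,0,0,1,-0.031,-0.0055,0,0,0,0,1,-0.031,-0.0055,0,0,0,0,1,-0.031,-0.0055,0,0,0,0,1,0,0,0.15,0,0,0,1,0.124,0.022,0.17,0,0,0,1],
)

```text
time: 29.28
tcp_pos: [0.5848, -0.0132, 0.1206]
eef_rot: [0.643, 0.766, -0.0, -0.0]
ft_force: [0.7, 0.4, 0.3]
opening: 0.0002
grasp_force: 0.0
```

Call:
servo_tool(
  deltas=[0,0,-0.225,0,0,0,1,0,0,-0.018,0,0,0,1,0,0,-0.018,0,0,0,1,0,0,-0.018,0,0,0,1,0,0,-0.018,0,0,0,1,0,0,-0.023,0,0,0,1,-0.031,-0.0055,0,0,0,0,1,-0.031,-0.0055,0,0,0,0,1,-0.031,-0.0055,0,0,0,0,1,-0.031,-0.0055,0,0,0,0,1,0,0,0.15,0,0,0,1,0.124,0.022,0.17,0,0,0,1],
)

```text
time: 30.78
tcp_pos: [0.5848, -0.0131, 0.1205]
eef_rot: [0.643, 0.766, -0.0, -0.0]
ft_force: [-0.2, 0.7, 0.1]
opening: 0.0002
grasp_force: 0.0
```

Run:
```python
from fuse import *
f=grab('side')['frame'].astype(np.float32);np.save('side_R3.npy',f)
fs=[np.load(f'side_{x}.npy') for x in('M1','R1','R2','R3')]
print([np.abs(un(x,-32,sh)-un(f,-32,sh))[mid-40:mid+50].mean().round(1) for x in fs],match(un(f,-32,sh)),manip.sense()['tcp_pos'])
```

```text
[np.float32(2.7), np.float32(9.1), np.float32(12.6), np.float32(0.0)] [ 0.34  0.11  0.11 -0.09 -0.21  0.1   0.2  -0.12 -0.37 -0.2 ] [ 0.5877027  -0.0133781   0.12316048]
```

Call:
servo_tool(
  deltas=[0,0,-0.225,0,0,0,1,0,0,-0.018,0,0,0,1,0,0,-0.018,0,0,0,1,0,0,-0.018,0,0,0,1,0,0,-0.018,0,0,0,1,0,0,-0.023,0,0,0,1,-0.031,-0.0055,0,0,0,0,1,-0.031,-0.0055,0,0,0,0,1,-0.031,-0.0055,0,0,0,0,1,-0.031,-0.0055,0,0,0,0,1,0,0,0.15,0,0,0,1,0.124,0.022,0.17,0,0,0,1],
)

```text
time: 32.38
tcp_pos: [0.5848, -0.0132, 0.1206]
eef_rot: [0.643, 0.766, -0.0, -0.0]
ft_force: [0.9, 0.1, -0.0]
opening: 0.0
grasp_force: 0.0
```

Run:
```python
from fuse import *
f=grab('side')['frame'].astype(np.float32);np.save('side_R4.npy',f);print(match(un(f,-32,sh)))
```

```text
[-0.02 -0.13  0.08 -0.05 -0.15  0.1   0.17 -0.24 -0.17  0.36]
```

Call:
servo_tool(
  deltas=[0,0,-0.225,0,0,0,1,0,0,-0.018,0,0,0,1,0,0,-0.018,0,0,0,1,0,0,-0.018,0,0,0,1,0,0,-0.018,0,0,0,1,0,0,-0.023,0,0,0,1,-0.031,-0.0055,0,0,0,0,1,-0.031,-0.0055,0,0,0,0,1,-0.031,-0.0055,0,0,0,0,1,-0.031,-0.0055,0,0,0,0,1,0,0,0.15,0,0,0,1,0.124,0.022,0.17,0,0,0,1],
)

```text
time: 33.98
tcp_pos: [0.5849, -0.0132, 0.1207]
eef_rot: [0.643, 0.766, -0.0, -0.0]
ft_force: [0.3, -0.6, -0.2]
opening: -0.0001
grasp_force: 0.0
```

Run:
```python
from fuse import *
f=grab('side')['frame'].astype(np.float32);np.save('side_R5.npy',f);print(match(un(f,-32,sh)))
seq=[('R2',4),('R1',3),('R3',2),('R4',1),('R5',0)]
m=[np.roll(match(un(np.load(f'side_{t}.npy'),-32,sh)),-i) for t,i in seq]
print('final state joint (pos8=digit2)',np.mean(m,0).round(2));s=manip.sense();print(s['tcp_pos'],s['time'])
```

```text
[-0.41 -0.24  0.62 -0.46  0.1  -0.27  0.54 -0.32  0.35 -0.31]
final state joint (pos8=digit2) [-0.05 -0.14  0.26 -0.22  0.12 -0.13 -0.07 -0.19  0.44 -0.19]
[ 0.58777321 -0.01336032  0.12328168] 34.075
```

The joint match confirms the right wheel on 2, so the code should be set. Now the knob.

Call:
servo_tool(
  deltas=[0.04,-0.345,0,0,0,0,-0.2,0.04,-0.345,0,0,0,0,-0.2,0.04,-0.345,0,0,0,0,-0.2,0,0,-0.3,0,0,0,-0.2,0,0,-0.3,0,0,0,-0.2,0,0,-0.2,0,0,0,-0.2,0,0,0,0,0,0,-0.2],
  newtons=30,
)

```text
time: 34.95
tcp_pos: [0.5955, -0.116, 0.0378]
eef_rot: [0.643, 0.766, -0.001, -0.002]
ft_force: [-0.3, -0.6, 0.1]
opening: 0.051
grasp_force: 0.0
```

Run:
```python
from h import *
s=manip.sense();print(s['tcp_pos'],s['opening'],s['ft_force'])
d=grab('side');o=cv2.resize(d['frame'][170:290,220:360],None,fx=5,fy=5,interpolation=cv2.INTER_CUBIC);cv2.imwrite('pics/k.png',o)
```

```text
[ 0.59553643 -0.11603172  0.03777586] 0.05100171201330943 [-0.30989501 -0.61536021  0.10963647]
```

View pics/k.png

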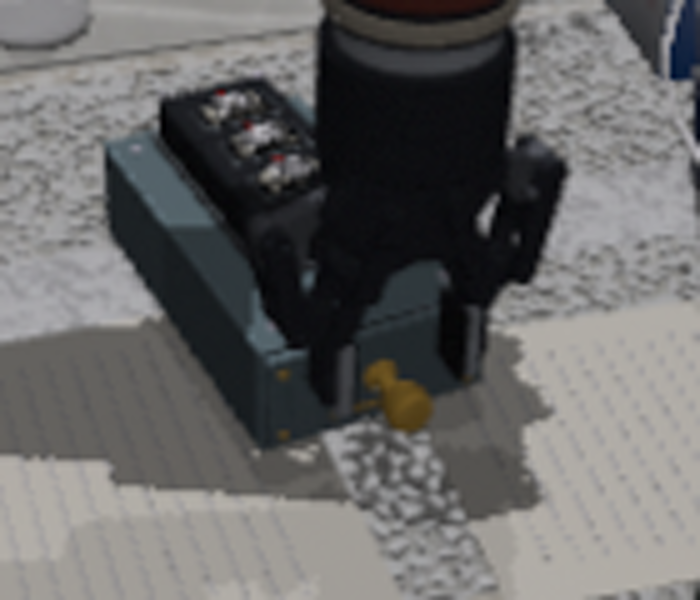

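The last picture shows the knob at about (403,400) in the crop, midway between the open fingers. I'll go down 23 mm, nudge 2 mm outward and close.

Call:
servo_tool(
  deltas=[0,-0.03,-0.12,0,0,0,-0.2,0,0,-0.1,0,0,0,-0.2,0,0,0,0,0,0,1,0,0,0,0,0,0,1,0,0,0,0,0,0,1,0,0,0,0,0,0,1,0,0,0,0,0,0,1],
  newtons=30,
)

```text
time: 35.88
tcp_pos: [0.5991, -0.1193, 0.0182]
eef_rot: [0.643, 0.766, 0.002, 0.002]
ft_force: [7.7, 1.4, -5.8]
opening: 0.0197
grasp_force: 34.7
```

Call:
servo_tool(
  deltas=[0.02,0,0,0,0,0,1,0.004,-0.025,0,0,0,0,1,0.004,-0.025,0,0,0,0,1,0.004,-0.025,0,0,0,0,1,0,0,0,0,0,0,1],
)

```text
time: 36.5
tcp_pos: [0.6006, -0.1276, 0.0182]
eef_rot: [0.643, 0.766, -0.0, 0.0]
ft_force: [-0.8, 0.8, -0.8]
opening: 0.0196
grasp_force: 35.5
```

The drawer slid 8 mm with little force, so it is unlocked. I'll pull smoothly.

Call:
servo_tool(
  deltas=[0.0045,-0.025,0,0,0,0,1,0.007,-0.04,0,0,0,0,1,0.0085,-0.049,0,0,0,0,1,0.0085,-0.049,0,0,0,0,1,0.0085,-0.049,0,0,0,0,1,0.0085,-0.049,0,0,0,0,1,0.0085,-0.049,0,0,0,0,1,0.0085,-0.049,0,0,0,0,1,0.0085,-0.049,0,0,0,0,1,0.0085,-0.049,0,0,0,0,1,0.007,-0.04,0,0,0,0,1,0.0045,-0.025,0,0,0,0,1],
)

```text
time: 38.0
tcp_pos: [0.6098, -0.1796, 0.0182]
eef_rot: [0.643, 0.766, 0.0, 0.0]
ft_force: [-0.3, 2.1, 0.5]
opening: 0.02
grasp_force: 35.6
```

Call:
servo_tool(
  deltas=[0.0045,-0.025,0,0,0,0,1,0.0035,-0.02,0,0,0,0,1,0.0035,-0.02,0,0,0,0,1,0.0035,-0.02,0,0,0,0,1],
)

```text
time: 38.5
tcp_pos: [0.6113, -0.1879, 0.0182]
eef_rot: [0.643, 0.766, 0.0, 0.0]
ft_force: [0.4, 2.3, 1.4]
opening: 0.0197
grasp_force: 35.6
```

Call:
servo_tool(
  deltas=[0.002,-0.015,0,0,0,0,1,0.002,-0.015,0,0,0,0,1,0,0,0,0,0,0,1],
)

```text
time: 38.88
tcp_pos: [0.6113, -0.1882, 0.0181]
eef_rot: [0.643, 0.766, 0.001, -0.002]
ft_force: [-1.0, 11.0, 3.8]
opening: 0.02
grasp_force: 36.1
```

The drawer is at its stop: 11 N with no movement. I'll relax the pull, release and lift straight up.

Call:
servo_tool(
  deltas=[-0.003,0.018,0,0,0,0,1,0,0,0,0,0,0,-0.2,0,0,0,0,0,0,-0.2,0,0,0,0,0,0,-0.2,0,0,0,0,0,0,-0.2,0,0,0.15,0,0,0,-0.2,0,0,0.4,0,0,0,-0.2,0,0,0.5,0,0,0,-0.2,0,-0.4,0.5,0,0,0,-0.2,-0.2,-0.4,0,0,0,0,-0.2,-0.2,-0.4,0,0,0,0,-0.2,0,0,0,0,0,0,-0.2],
)

```text
time: 40.38
tcp_pos: [0.5703, -0.3107, 0.1734]
eef_rot: [0.645, 0.764, -0.0, 0.001]
ft_force: [0.7, -0.0, 0.3]
opening: 0.0508
grasp_force: 0.0
```

Run:
```python
from fuse import *
s=manip.sense();print(s['tcp_pos'],s['ft_force'],s['time'])
d=grab('top');f=grab('side')['frame'].astype(np.float32);np.save('side_end.npy',f)
h=cv2.cvtColor(d['frame'],cv2.COLOR_BGR2HSV);m=cv2.inRange(h[130:200,305:370],(14,100,60),(34,255,255));p=np.argwhere(m)[:,::-1]+[305,130]
print('brass top',len(p),p.mean(0),onz(d,*p.mean(0),.036),onz(d,p[p[:,0]>p[:,0].max()-3].mean(0)[0],p[p[:,0]>p[:,0].max()-3].mean(0)[1],.036))
print('top cup area gray');print(d['frame'].mean(2).astype(int)[150:180:2,304:350:2].tolist())
for n,o,ref in(('L',32,'L10'),('M',0,'M1'),('R',-32,'R5')): print(n,match(un(f,o,sh)))
```

```text
[ 0.57089827 -0.30922526  0.17309554] [ 0.34481171  0.08892082 -0.06160564] 40.425
brass top 32 [345.1875 158.875 ] [ 0.60952157 -0.18462205  0.036     ] [ 0.60983835 -0.18938829  0.036     ]
top cup area gray
[[130, 130, 125, 89, 54, 55, 61, 58, 59, 58, 58, 58, 58, 84, 86, 38, 109, 165, 180, 180, 180, 181, 181], [124, 125, 124, 97, 59, 59, 59, 59, 59, 58, 57, 57, 58, 68, 91, 40, 82, 148, 177, 179, 180, 179, 180], [125, 126, 125, 113, 64, 59, 60, 58, 53, 40, 33, 34, 44, 60, 113, 56, 69, 139, 177, 180, 173, 165, 170], [126, 125, 126, 115, 67, 59, 57, 40, 29, 18, 17, 15, 17, 30, 76, 53, 57, 127, 170, 161, 135, 132, 147], [126, 126, 126, 123, 83, 56, 41, 20, 18, 20, 20, 20, 18, 14, 36, 43, 36, 107, 133, 124, 115, 142, 146], [126, 126, 127, 125, 89, 44, 25, 19, 20, 23, 23, 21, 18, 17, 15, 21, 31, 96, 122, 118, 107, 126, 128], [127, 127, 133, 127, 104, 46, 20, 20, 24, 25, 27, 26, 21, 19, 17, 15, 24, 73, 110, 118, 115, 118, 119], [127, 123, 135, 131, 119, 51, 21, 22, 24, 29, 28, 26, 24, 21, 19, 16, 21, 68, 118, 142, 156, 149, 132], [128, 125, 124, 127, 118, 58, 26, 23, 26, 29, 28, 27, 26, 
[... 162 characters left out ...]
30, 130, 128, 90, 41, 27, 24, 25, 25, 24, 22, 22, 24, 68, 91, 40, 91, 130, 129, 129, 125], [130, 130, 130, 129, 129, 107, 61, 44, 34, 23, 22, 23, 26, 33, 45, 66, 119, 55, 71, 103, 117, 137, 143], [131, 131, 131, 131, 131, 121, 68, 63, 56, 44, 40, 40, 49, 55, 59, 66, 106, 58, 66, 105, 112, 133, 142], [131, 131, 131, 131, 131, 121, 75, 64, 64, 63, 63, 63, 65, 70, 70, 72, 97, 81, 50, 86, 106, 117, 136], [132, 132, 132, 137, 137, 130, 94, 68, 73, 72, 84, 93, 83, 103, 107, 87, 89, 77, 44, 76, 107, 132, 168]]
L [ 0.78  0.06 -0.12 -0.05  0.18 -0.19  0.01 -0.09 -0.31 -0.23]
M [ 0.31  0.52 -0.67  0.48 -0.15  0.51 -0.63  0.31 -0.21  0.02]
R [-0.38 -0.11  0.62 -0.53  0.17 -0.24  0.5  -0.38  0.37 -0.37]
```

The cup appears as a round upright disc in the open drawer, the knob has travelled about 70 mm to its stop, and the arm is clear.

```bash
python3 -c "
from cell import manip
print(manip.job_done())"
```

```text
the job is handed in; nothing more can be done
None
```

The job is handed in at about 40 s: the wheels are set to 4-7-2, the drawer is drawn out to its stop, the cup looks upright in the last top view, and the arm is clear of everything; the hand-in returned no verdict, and I did not re-check the loose finds in the pictures, though the arm kept clear of them.

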